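# Close the steam vents of the meal-prep containers

### The job

The lunch portions on the tray have cooled, so close the grey steam vents in the three white lids: with a fingertip gently press each vent plug all the way down, first on the narrowest container, then on the middle one, then on the widest. Only touch the plugs: do not lift, tip or shove the containers, and leave the sauce cup, bowl and spice jar where they are.

Things in the scene. Friction and masses are not known exactly. Their poses are not given: they have to be found in the camera images.
- tray: blue metal baking tray, 300 x 460 mm, low 18 mm rim, fixed to the counter; the three containers stand on its floor. Origin: centre of its underside
- small: the narrowest container: round clear glass with a white lid 84 mm in diameter; the flat top of the lid is 66 mm above the underside (a rounded ridge 3 mm high runs round its edge). Stands loose on the tray. Origin: centre of its underside, z up
- small_vent_top (a point): centre of the top face of the vent plug of the narrowest container: a grey round plug 28 mm in diameter that stands up out of the lid, 8 mm from the lid's centre (along +x of the container). Its top is 16 mm above the lid's flat top when fully open and 8 mm when fully down. This point moves with the plug
- small_vent (a joint): how far that plug is pressed down, in m: 0 fully open, 0.008 fully down; it starts at 0 to 0.0015. It slides straight down under a steady push of about 4 N and stays where it is left; 0.006 or more is closed. The soft lid under the plug gives springily as well, about 1.3 mm at 4 N and up to 6 mm at 18 N, and comes back when let go; so a push that stops at 6 to 12 N ends on a cushion with the plug fully down. A push of over 30 N on a container is too rough
- medium: the middle container: round clear glass with a white lid 110 mm in diameter; the flat top of the lid is 58 mm above the underside (a rounded ridge 3 mm high runs round its edge). Stands loose on the tray. Origin: centre of its underside, z up
- medium_vent_top (a point): centre of the top face of the vent plug of the middle container: a grey round plug 28 mm in diameter that stands up out of the lid, 20 mm from the lid's centre (along +x of the container). Its top is 16 mm above the lid's flat top when fully open and 8 mm when fully down. This point moves with the plug
- medium_vent (a joint): how far that plug is pressed down, in m: 0 fully open, 0.008 fully down; it starts at 0 to 0.0015. It slides straight down under a steady push of about 4 N and stays where it is left; 0.006 or more is closed. The soft lid under the plug gives springily as well, about 1.3 mm at 4 N and up to 6 mm at 18 N, and comes back when let go; so a push that stops at 6 to 12 N ends on a cushion with the plug fully down. A push of over 30 N on a container is too rough
- large: the widest container: round clear glass with a white lid 140 mm in diameter; the flat top of the lid is 74 mm above the underside (a rounded ridge 3 mm high runs round its edge). Stands loose on the tray. Origin: centre of its underside, z up
- large_vent_top (a point): centre of the top face of the vent plug of the widest container: a grey round plug 28 mm in diameter that stands up out of the lid, 34 mm from the lid's centre (along +x of the container). Its top is 16 mm above the lid's flat top when fully open and 8 mm when fully down. This point moves with the plug
- large_vent (a joint): how far that plug is pressed down, in m: 0 fully open, 0.008 fully down; it starts at 0 to 0.0015. It slides straight down under a steady push of about 4 N and stays where it is left; 0.006 or more is closed. The soft lid under the plug gives springily as well, about 1.3 mm at 4 N and up to 6 mm at 18 N, and comes back when let go; so a push that stops at 6 to 12 N ends on a cushion with the plug fully down. A push of over 30 N on a container is too rough
- sauce_cup: little lidded clear sauce cup, 52 mm wide and 35 mm high, on the tray. Leave it alone. Origin: centre of its underside
- bowl: empty white ceramic bowl, 116 mm across and 62 mm high, on the counter left of the tray. Leave it alone. Origin: centre of its underside
- spice_jar: jar with a steel cap, 46 mm across and 85 mm high, on the counter right of the tray. Leave it alone. Origin: centre of its underside
Mind the look-alikes: they are no part of the job. Leave any blue or pink look-alike of the large alone.

How it is judged:
On the way, in this order (a step that is already met when the one before it is completed fails the run):
1. the vent of the narrowest container is pressed closed, the other two still open (value of joint small_vent above 0.006 m and value of joint each of medium_vent, large_vent below 0.0035 m), for 0.1 s.
2. then that of the middle container, the widest still open (value of joint each of small_vent, medium_vent above 0.006 m and value of joint large_vent below 0.0035 m), for 0.1 s.
3. then that of the widest container (value of joint each of small_vent, medium_vent, large_vent above 0.006 m), for 0.1 s.
At the end, for the whole second after the job is handed in: all three vent plugs are at least 6 mm down (of 8 mm); the containers stand still and upright (within 0.08 rad), within 25 mm of where they began, and the sauce cup, bowl and jar within 30 mm (all of step 3 and distance of each of small, medium, large from where it was at the start of the episode below 0.025 m and angle between each of small, medium, large's own z axis and vertical below 0.08 rad and linear speed of each of small, medium, large below 0.02 m/s and distance of each of sauce_cup, bowl, spice_jar from where it was at the start of the episode below 0.03 m); the robot touches nothing.
It fails at once if a vent is closed before its turn ((value of joint medium_vent above 0.0035 m and value of joint small_vent below 0.006 m) or (value of joint large_vent above 0.0035 m and value of joint small_vent below 0.006 m) or (value of joint large_vent above 0.0035 m and value of joint medium_vent below 0.006 m)).
It fails at once if a container is pressed with more than 30 N (contact force between any of the fingers, the arm and small above 30 N or contact force between any of the fingers, the arm and medium above 30 N or contact force between any of the fingers, the arm and large above 30 N).
It fails at once if a container is lifted (its base over 20 mm above the counter) (height (world z) of any of small, medium, large above 0.02 m).
It fails at once if a container is tipped by more than 0.15 rad or shoved more than 25 mm (angle between any of small, medium, large's own z axis and vertical above 0.15 rad or distance of any of small, medium, large from where it was at the start of the episode above 0.025 m).
It fails at once if the sauce cup, bowl or jar is moved more than 30 mm (distance of any of sauce_cup, bowl, spice_jar from where it was at the start of the episode above 0.03 m).
It also fails if it takes over 45 s, if anything falls off the work surface, if the arm or the gripper's body presses on something with over 40 N, if the wrist force passes 120 N, or if a joint passes its speed limit or range.

### The arm

A 6-joint arm with a two-finger parallel gripper is mounted at the origin on the work surface. World frame = base frame: x ahead of the robot, y to its left, z up, the work surface at z = 0. Lengths are in m, angles in rad, forces in N, time in s.
With the tool pointing down it reaches from about 0.275 to 0.825 m from the base axis. Payload 4.9 kg.
Tool frame: the origin (TCP) lies between the finger pads; the fingertips stand 8 mm ahead of it and the grasp point (between the pads) lies 11 mm behind it (arm.finger_overhang is the z of the fingertips in the tool frame, in m); z points along the fingers, x is the direction in which the jaws open and shut, and the axes are right-handed (so a half turn about z gives the same grasp; the last joint's range is limited). The gripper opens to 85 mm and grips with 20 to 120 N. Pads are 22 mm wide; open, the fingers measure 114 mm over their backs; the gripper's body (76 mm by 85 mm) begins 54 mm behind the grasp point. The pads swing forward as they close: fully open they stand 13 mm farther back than shut.
Start: joints at [1.088, 0.326, -0.193, 1.052, 0, 1.437], TCP at [0.188, 0.517, 0.239] pointing down, gripper open.
Joint ranges: [-2.65, 2.65], [-0.97, 1.79], [-1.3, 1.35], [-1.93, 2.1], [-1.47, 1.37], [-3.14, 3.14]. Speed limits (rad/s): [2.57, 2.57, 3.14, 3.14, 3.14, 3.14].

### API

Orientations are given as a unit quaternion [x, y, z, w].
In Python, from station import arm, viewer, close_job gives the robot as it stands.
- The arm moves only by the tool play_rows, never from a script. Its arguments are lists of equal length, an entry for each row: "translation": the shift along the tool's x, y, z in cm, a list of three; "dr": the turn, a rotation vector about the tool's x, y, z in degrees, a list of three; "claw": the closure, from 0 (fully open) to 1 (shut). A call has 1 to 20 rows; each row is the pose to reach, as a shift and turn from the pose commanded when the call began, along the tool's axes at that moment; what a row does not reach only later rows make up. A row lasts 1/10 s, in which the tool goes at most 50 mm and 8.59 degrees, less where a joint would pass 70% of its speed; a pose out of reach is approached as far as the arm can. A call with a gripper value outside its range is refused whole. The fingers move at their own pace and stop on an object; the grip force is fixed at half the most. Time passes only in rows, so rows that repeat a pose let the fingers close. It gives the time, the measured TCP pose, the force and the opening at its end, in the units of the state.
- arm.sense(): the state, without advancing time (a new reading comes with each control period).
- viewer.camera(name): name is "side" or "top" or "wrist"; returns a dict with "color" (420x560x3 uint8, blue, green, red), "depth" (420x560 float32, m along the optical axis (not along the pixel's ray), 0 where there is no reading), "fovy" (degrees; the focal length in pixels is half the picture's height over the tangent of half this angle, whatever the lens; pixels are square), "cx", "cy" (the principal point, pixels), "k1" (the pictures are not rectified: a ray, as slopes to the right and down, at radius r is drawn at 1 + k1 r^2 times it, then the intrinsics apply), "camera_from_world" (4x4, takes a point from world to camera coordinates); the wrist camera has in their place "hand_eye" (4x4, takes a point from camera to tool coordinates, whose origin is the TCP and whose axes are the tool frame's). Camera axes: x right, y up, looking along -z (the intrinsics and any distortion apply to the point x, -y, -z); pixel columns grow to the right and rows downward; lengths in m; the calibration is good to about 2 mm. A picture is of the moment at which its call begins: read the wrist's pose just before it.
- close_job(): hands the job in, once; it reports no verdict.
The state is a dict: "time_s": time; "qpos": joint angles; "qd": joint speeds; "effort": joint torques, N m; "eef_pos": TCP position; "ee_rot": TCP orientation; "force": force on the tool from outside, world axes, zero at the start; "ft_torque": the same for the moment, N m; "grip_width": opening from 0.0 (shut) to 1.0 (fully open).
Only numpy, scipy, OpenCV 4.12 (cv2) and the standard library are available. Lean on these libraries where they do the work, as an engineer would, in place of code of your own. Each camera call takes 0.05 s, during which the arm holds its last target.

## Working session

There is one attempt and no reset: what is moved stays moved. The work goes in short steps, Python scripts to look and compute and a tool call to move; the robot and the scene stay as the last step left them, time stands still between calls to the robot, and variables do not carry over. Pictures are saved under pics/ and viewed, and the job is handed in when it is done.

Besides the shell and the picture viewer there is one more tool, called after "Call:" in YAML: its name, and indented under it one key for each argument. play_rows: Moves the arm, as the interface text tells. Its arguments: {"type":"object","properties":{"translation":{"type":"array"},"dr":{"type":"array"},"claw":{"type":"array"}},"required":["translation","dr","claw"]}

```bash
mkdir -p pics; ls; cat > h.py <<'E'
import numpy as np, cv2
from station import arm, viewer
def K(c):
    f=210/np.tan(np.radians(c["fovy"])/2)
    return np.array([[f,0,c["cx"]],[0,f,c["cy"]],[0,0,1]]), np.array([c["k1"],0,0,0,0.])
def ray(c,uv,wfc):
    k,d=K(c)
    p=cv2.undistortPoints(np.array(uv,float).reshape(-1,1,2),k,d).reshape(-1,2)
    r=np.c_[p[:,0],-p[:,1],-np.ones(len(p))]
    return wfc[:3,3], r@wfc[:3,:3].T
def onplane(c,uv,wfc,z):
    o,r=ray(c,uv,wfc); t=(z-o[2])/r[:,2]; return o+t[:,None]*r
def wfc(c): return np.linalg.inv(c["camera_from_world"])
E
python3 - <<'E'
from h import *
import pickle
s=arm.sense(); print(s)
for n in("top","side","wrist"):
    c=viewer.camera(n); c["state"]=s; pickle.dump(c,open(n+".pkl","wb")); cv2.imwrite(f"pics/{n}0.png",c["color"])
    print(n,{k:v for k,v in c.items() if k not in("color","depth","state")})
E
```

```text
pics
{'time_s': 0.0, 'qpos': array([ 1.08780550e+00,  3.26984138e-01, -1.93599281e-01,  1.05199880e+00,
        1.72577962e-05,  1.43661032e+00]), 'qd': array([ 1.27641879e-03, -5.82904934e-05, -4.87534704e-04, -5.91839227e-04,
        1.58607303e-03, -4.27179268e-04]), 'effort': array([ 6.46500666e-04, -4.43403411e+01,  2.62438971e+01,  1.56226940e-02,
       -2.19177327e-04,  1.82477061e-05]), 'eef_pos': array([0.18768259, 0.51637206, 0.23847406]), 'ee_rot': array([ 8.19076854e-01,  5.73683109e-01, -7.97312538e-04,  4.02149705e-04]), 'force': array([0.33733955, 0.72104667, 0.47685387]), 'ft_torque': array([-0.00472233, -0.05912796, -0.02153319]), 'grip_width': 0.9988168706667397}
top {'fovy': 57.673376679078594, 'cx': 280.1754429803829, 'cy': 205.75535902379517, 'k1': -0.014156574804484266, 'camera_from_world': array([[ 0.04807202, -0.99882571,  0.006024  , -0.02713646],
       [ 0.97774955,  0.04828886,  0.20414214, -0.65225905],
       [-0.2041933 , -0.00392356,  0.97892272, -0.96229603],
       [ 0.        ,  0.        ,  0.        ,  1.        ]])}
side {'fovy': 54.56292041182513, 'cx': 277.57953467878923, 'cy': 212.92794657219187, 'k1': -0.00807663582814889, 'camera_from_world': array([[ 0.79237316, -0.61000002,  0.00668962, -0.50227974],
       [ 0.36361389,  0.48107264,  0.79771803, -0.30333765],
       [-0.48982621, -0.62965792,  0.60299353, -1.04051025],
       [ 0.        ,  0.        ,  0.        ,  1.        ]])}
wrist {'fovy': 59.634524835144035, 'cx': 284.84963811598806, 'cy': 216.10548549849057, 'k1': -0.06764221435868656, 'hand_eye': array([[ 9.99998577e-01,  6.69598829e-04, -1.54872230e-03,
        -1.83383639e-04],
       [ 1.58560843e-04, -9.51114581e-01, -3.08838191e-01,
        -7.84602484e-02],
       [-1.67981005e-03,  3.08837506e-01, -9.51113334e-01,
        -1.34780428e-01],
       [ 0.00000000e+00,  0.00000000e+00,  0.00000000e+00,
         1.00000000e+00]])}
```

View pics/top0.png

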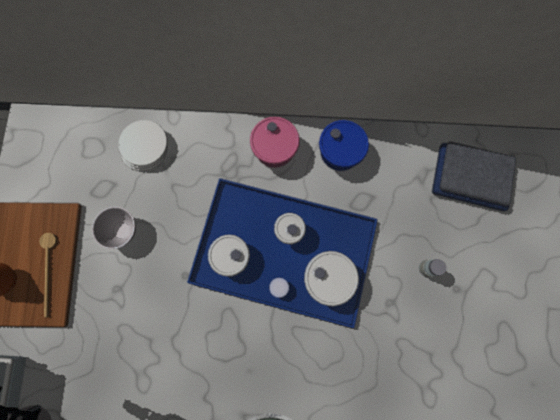

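View pics/side0.png

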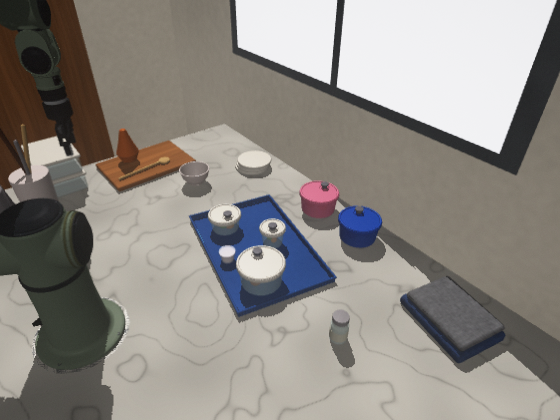

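View pics/wrist0.png

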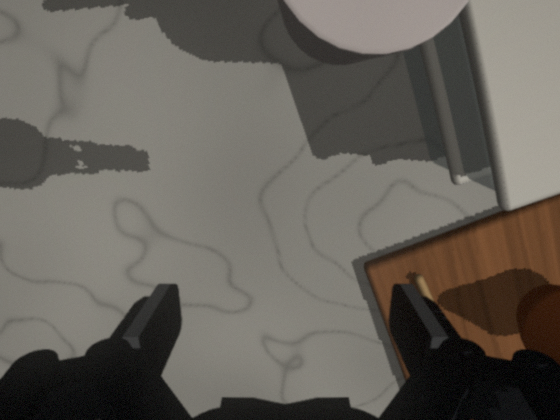

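The top view shows the tray at the centre. The white lids are small at (290,228), medium at (229,256) and large at (332,278), each with a grey plug. The look-alikes are the pink pot (275,140), the blue pot (344,145), the white round thing (143,144), the bowl (113,228) and the sauce cup (279,288). None of those is a target. The spice jar is at (435,268).

```bash
python3 - <<'E'
from h import *
import pickle
c=pickle.load(open("top.pkl","rb")); im=c["color"]
crop=im[200:320,190:380]; cv2.imwrite("pics/topcrop.png",cv2.resize(crop,None,fx=4,fy=4,interpolation=cv2.INTER_CUBIC))
hsv=cv2.cvtColor(im,cv2.COLOR_BGR2HSV)
for (u,v) in [(296,230),(237,256),(321,274),(285,226),(222,254),(340,284)]:
    print((u,v),im[v,u],hsv[v,u],c["depth"][v,u], onplane(c,[(u,v)],wfc(c),0.085))
    W=wfc(c); o,r=ray(c,[(u,v)],W); print("  depth pt",o+r[0]*c["depth"][v,u])
s=pickle.load(open("side.pkl","rb"))
cv2.imwrite("pics/sidecrop.png",cv2.resize(s["color"][190:310,180:340],None,fx=4,fy=4,interpolation=cv2.INTER_CUBIC))
E
```

```text
(296, 230) [79 71 71] [120  26  79] 1.0018042 [[ 0.5863958  -0.03991986  0.085     ]]
  depth pt [ 0.58684736 -0.04004712  0.08189102]
(237, 256) [85 78 77] [116  24  85] 0.9945012 [[0.51132399 0.10951224 0.085     ]]
  depth pt [0.51206308 0.11068262 0.07435621]
(321, 274) [86 74 76] [125  36  86] 0.966804 [[ 0.47601638 -0.10838528  0.085     ]]
  depth pt [ 0.47570581 -0.10737356  0.09419197]
(285, 226) [163 164 165] [ 15   3 165] 1.017222 [[ 0.59555799 -0.01066535  0.085     ]]
  depth pt [ 0.59809116 -0.01085214  0.0686036 ]
(222, 254) [172 178 179] [ 26  10 179] 1.0088085 [[0.51455254 0.14856886 0.085     ]]
  depth pt [0.51631234 0.15218523 0.06079353]
(340, 284) [165 168 170] [ 18   8 170] 0.97935075 [[ 0.45320755 -0.15747118  0.085     ]]
  depth pt [ 0.45329903 -0.15882884  0.07649505]
```

View pics/topcrop.png

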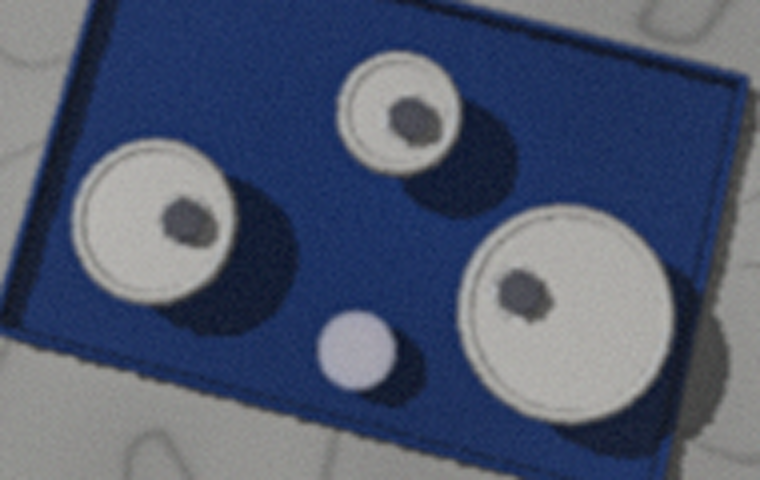

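View pics/sidecrop.png

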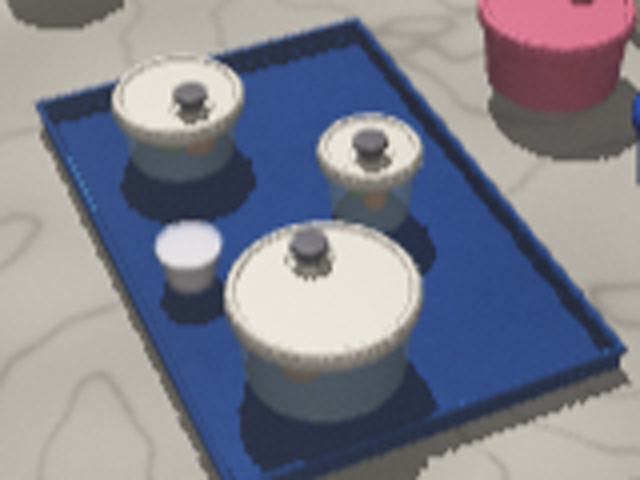

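The crops confirm the three white-lidded containers on the tray. Each plug has its shadow to the lower right in the top view. I'll move above the tray with the gripper shut for a closer wrist view.

Call:
play_rows:
  translation:
    - [-38.8,47.3,-5]
    - [-38.8,47.3,-5]
    - [-38.8,47.3,-5]
    - [-38.8,47.3,-5]
    - [-38.8,47.3,-5]
    - [-38.8,47.3,-5]
    - [-38.8,47.3,-5]
    - [-38.8,47.3,-5]
    - [-38.8,47.3,-5]
    - [-38.8,47.3,-5]
    - [-38.8,47.3,-5]
    - [-38.8,47.3,-5]
    - [-38.8,47.3,-5]
    - [-38.8,47.3,-5]
    - [-38.8,47.3,-5]
    - [-38.8,47.3,-5]
    - [-38.8,47.3,-5]
    - [-38.8,47.3,-5]
    - [-38.8,47.3,-5]
    - [-38.8,47.3,-5]
  dr:
    - [0,0,0]
    - [0,0,0]
    - [0,0,0]
    - [0,0,0]
    - [0,0,0]
    - [0,0,0]
    - [0,0,0]
    - [0,0,0]
    - [0,0,0]
    - [0,0,0]
    - [0,0,0]
    - [0,0,0]
    - [0,0,0]
    - [0,0,0]
    - [0,0,0]
    - [0,0,0]
    - [0,0,0]
    - [0,0,0]
    - [0,0,0]
    - [0,0,0]
  claw: [1,1,1,1,1,1,1,1,1,1,1,1,1,1,1,1,1,1,1,1]

```text
time_s: 2.15
eef_pos: [0.4998, -0.009, 0.2894]
ee_rot: [0.819, 0.574, 0.0, 0.0]
force: [0.3, 0.6, -0.7]
grip_width: -0.002
```

```bash
python3 - <<'E'
from h import *
import pickle
s=arm.sense(); print(s["time_s"],s["eef_pos"],s["ee_rot"],s["force"],s["grip_width"],s["qpos"],abs(s["qd"]).max())
c=viewer.camera("wrist"); c["state"]=s; pickle.dump(c,open("w1.pkl","wb")); cv2.imwrite("pics/w1.png",c["color"])
E
```

```text
2.15 [ 0.49977833 -0.00900145  0.28937909] [8.18884160e-01 5.73958821e-01 5.07802333e-05 4.48689164e-05] [ 0.34640939  0.62312373 -0.74343772] -0.001939016204529066 [-1.65791965e-01  2.02835392e-01 -2.29058979e-01  1.13876662e+00
  7.24037047e-06  1.82340120e-01] 0.005010968017003089
```

View pics/w1.png

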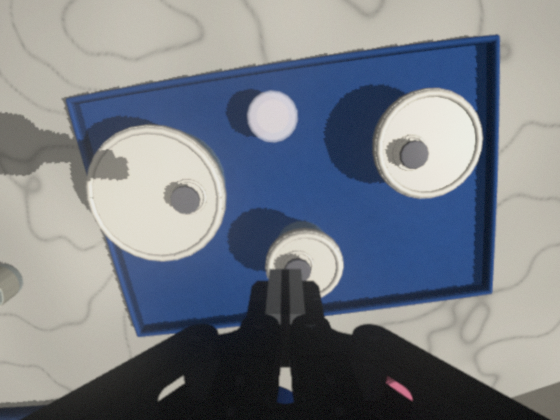

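The wrist view shows the large lid at (158,193) with its plug at (186,198), the medium lid at (428,143) with its plug at (413,154), and the small lid at (305,263). The small plug at (298,266) is partly hidden by the fingertips, so I'll take another look after moving along. First I'll measure what is visible.

```bash
cat >> h.py <<'E'
from scipy.spatial.transform import Rotation as R
def wwfc(c):
    s=c["state"]; T=np.eye(4); T[:3,:3]=R.from_quat(s["ee_rot"]).as_matrix(); T[:3,3]=s["eef_pos"]; return T@c["hand_eye"]
def depthpt(c,uv,W):
    o,r=ray(c,uv,W); d=np.array([c["depth"][int(round(v)),int(round(u))] for u,v in uv]); return o+r*d[:,None]
E
python3 - <<'E'
from h import *
import pickle
c=pickle.load(open("w1.pkl","rb")); im=c["color"]; W=wwfc(c); g=cv2.cvtColor(im,cv2.COLOR_BGR2GRAY)
a=im[170:225,150:225]; b=im[125:180,380:455]; d=im[235:290,265:340]
cv2.imwrite("pics/w1c.png",cv2.resize(np.vstack([a,b,d]),None,fx=3.6,fy=3.6,interpolation=cv2.INTER_CUBIC))
for n,(u,v),zt in(("large",(186,198),.092),("medium",(413,154),.076),("small",(298,262),.084)):
    print(n,im[v,u],depthpt(c,[(u,v)],W))
    m=(g<105).astype(np.uint8); 
    print(g[v,u-25:u+26:2])
    k,lab,st,ce=cv2.connectedComponentsWithStats(m); l=lab[v,u]; print(l,st[l],ce[l], onplane(c,[ce[l]],W,zt))
# compare in top & lids in top
t=pickle.load(open("top.pkl","rb")); Wt=wfc(t)
hs=cv2.cvtColor(t["color"],cv2.COLOR_BGR2HSV); m=((hs[...,1]<60)&(hs[...,2]>110)).astype(np.uint8)*255
cs,_=cv2.findContours(m,cv2.RETR_EXTERNAL,cv2.CHAIN_APPROX_NONE)
for q in cs:
    (x,y),r=cv2.minEnclosingCircle(q)
    if 200<x<370 and 205<y<320 and r>4: print("top lid",x,y,r,[ (z,onplane(t,[(x,y)],Wt,z).round(4)) for z in (.06,.068,.076)])
E
```

```text
large [126 124 127] [[ 0.47868476 -0.09972968  0.09308887]]
[221 191 138 136 133 123 124 126 124 123 126 125 125 125 124 126 123 123
 128 142 210 190 223 219 220 220]
0 [     0      0    560    420 127939] [262.41833999 177.06174036] [[ 0.48491324 -0.02521563  0.092     ]]
medium [125 122 123] [[0.51536426 0.11582154 0.07706073]]
[128 126 118 123 124 121  75 103 117 120 121 122 123 124 127 125 128 130
 131 133 178 230 233 232 231 233]
0 [     0      0    560    420 127939] [262.41833999 177.06174036] [[ 0.48775386 -0.02727783  0.076     ]]
small [121 117 120] [[ 0.58048897 -0.02367756  0.08467382]]
[197 146 125 120 119 117 122  94  81  95 114 115 118 117 117 115 110 161
 207 198 218 219 220 220 220 221]
0 [     0      0    560    420 127939] [262.41833999 177.06174036] [[ 0.48633355 -0.02624673  0.084     ]]
top lid 285.0 261.5 316.0416259765625 [(0.06, array([[ 0.5048, -0.0153,  0.06  ]])), (0.068, array([[ 0.5043, -0.0151,  0.068 ]])), (0.076, array([[ 0.5038, -0.015 ,  0.076 ]]))]
```

View pics/w1c.png

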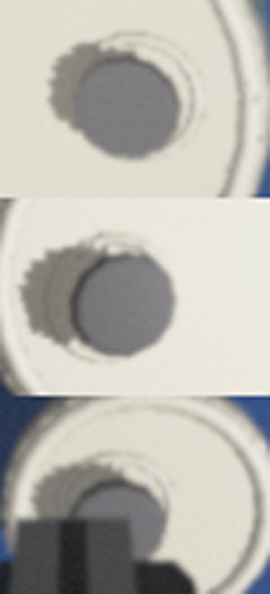

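```bash
python3 - <<'E'
from h import *
import pickle
from scipy.optimize import least_squares
c=pickle.load(open("w1.pkl","rb")); im=c["color"].astype(int); W=wwfc(c)
vv,uu=np.mgrid[0:420,0:560]; uv=np.c_[uu.ravel(),vv.ravel()].astype(float)
o,r=ray(c,uv,W); P=(o+r*c["depth"].ravel()[:,None]).reshape(420,560,3)
sat=im.max(2)-im.min(2)
for n,(u,v),zl,(lu,lv) in(("large",(185,199),.076,(140,200)),("medium",(414,155),.060,(445,140)),("small",(298,264),.068,(318,250))):
    near=(abs(uu-u)<28)&(abs(vv-v)<28)
    m=near&(P[...,2]>zl+.0085)&(P[...,2]<zl+.020)&(im.max(2)<160)
    q=P[m]; print(n,"lid z",np.median(P[lv-3:lv+4,lu-3:lu+4,2]),"plug n",m.sum(),"z",np.percentile(q[:,2],[10,50,90]).round(4),"mean",q.mean(0).round(4),"ext",np.ptp(q[:,:2],0).round(4))
    cs,_=cv2.findContours(m.astype(np.uint8),cv2.RETR_EXTERNAL,cv2.CHAIN_APPROX_NONE)
    k=max(cs,key=len).reshape(-1,2)
    if n=="small": k=k[(k[:,1]<268)]
    p=onplane(c,k,W,np.median(q[:,2]))[:,:2]
    f=least_squares(lambda x:np.hypot(*(p-x).T)-.014,p.mean(0),loss="soft_l1",f_scale=.001); print("  circle",f.x.round(4),"res",np.abs(f.fun).mean().round(4))
    x=cv2.projectPoints
E
```

```text
large lid z 0.07803456231135564 plug n 642 z [0.0917 0.0929 0.0938] mean [ 0.4795 -0.1014  0.0928] ext [0.0264 0.0274]
  circle [ 0.4796 -0.1015] res 0.0007
medium lid z 0.06248238792271377 plug n 648 z [0.0762 0.0775 0.0785] mean [0.5154 0.1157 0.0774] ext [0.0273 0.0262]
  circle [0.5155 0.1157] res 0.0006
small lid z 0.07045151729369065 plug n 318 z [0.0833 0.0852 0.0863] mean [ 0.586  -0.0246  0.085 ] ext [0.0251 0.025 ]
  circle [ 0.5895 -0.0282] res 0.0003
```

```bash
python3 - <<'E'
from h import *
import pickle
c=pickle.load(open("w1.pkl","rb")); W=wwfc(c)
print(onplane(c,[(298.3,270),(298.3,271.7)],W,.085), "tcp z .085",)
t=pickle.load(open("top.pkl","rb"));Wt=wfc(t)
for uv,z,n in(((292,229),.085,"s"),((236,254.5),.077,"m"),((319.8,273),.093,"l")): print(n,onplane(t,[uv],Wt,z))
s=pickle.load(open("side.pkl","rb"));Ws=wfc(s)
for uv,z,n in(((180+370/4,190+137/4),.085,"s"),((180+189/4,190+92/4),.077,"m"),((180+310/4,190+238/4),.093,"l")): print(n,onplane(s,[uv],Ws,z))
E
```

```text
[[ 0.58893946 -0.02632122  0.085     ]
 [ 0.59076238 -0.02695839  0.085     ]] tcp z .085
s [[ 0.588523   -0.02934516  0.085     ]]
m [[0.51562804 0.11326646 0.077     ]]
l [[ 0.47810435 -0.10438943  0.093     ]]
s [[ 0.5905592  -0.02959196  0.085     ]]
m [[0.51485813 0.11322744 0.077     ]]
l [[ 0.48161284 -0.10339048  0.093     ]]
```

All views agree within about 3 mm: small plug (0.589,-0.028), medium (0.515,0.115), large (0.480,-0.102). I'll go above the small plug, down to a tip clearance of about 13 mm.

Call:
play_rows:
  translation:
    - [1.3,9.05,0]
    - [1.3,9.05,0]
    - [1.3,9.05,9]
    - [1.3,9.05,14]
    - [1.3,9.05,18.2]
    - [1.3,9.05,18.2]
    - [1.3,9.05,18.2]
    - [1.3,9.05,18.2]
    - [1.3,9.05,18.2]
  dr:
    - [0,0,0]
    - [0,0,0]
    - [0,0,0]
    - [0,0,0]
    - [0,0,0]
    - [0,0,0]
    - [0,0,0]
    - [0,0,0]
    - [0,0,0]
  claw: [1,1,1,1,1,1,1,1,1]

```text
time_s: 3.1
eef_pos: [0.5913, -0.0284, 0.1097]
ee_rot: [0.819, 0.574, 0.001, 0.001]
force: [0.1, -0.3, -0.2]
grip_width: -0.001
```

```bash
python3 - <<'E'
from h import *
import pickle
s=arm.sense(); print(s["time_s"],s["eef_pos"],s["force"])
c=viewer.camera("side"); a=cv2.resize(c["color"][170:260,230:350],None,fx=5,fy=5,interpolation=cv2.INTER_CUBIC)
cv2.imwrite("pics/s2.png",a)
E
```

```text
3.1 [ 0.59128232 -0.02843674  0.10974467] [ 0.08224633 -0.33027528 -0.17847959]
```

View pics/s2.png

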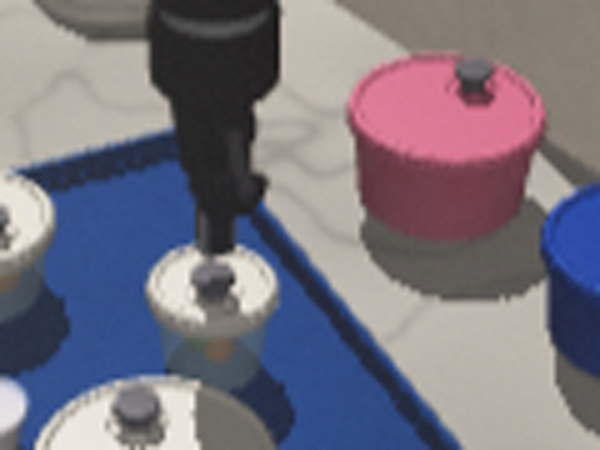

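The fingertip is right above the plug. Next is a gentle descent.

Call:
play_rows:
  translation:
    - [-0.1,0,0.4]
    - [-0.1,0,0.8]
    - [-0.1,0,1.1]
    - [-0.1,0,1.3]
    - [-0.1,0,1.5]
    - [-0.1,0,1.6]
    - [-0.1,0,1.7]
    - [-0.1,0,1.8]
    - [-0.1,0,1.8]
  dr:
    - [0,0,0]
    - [0,0,0]
    - [0,0,0]
    - [0,0,0]
    - [0,0,0]
    - [0,0,0]
    - [0,0,0]
    - [0,0,0]
    - [0,0,0]
  claw: [1,1,1,1,1,1,1,1,1]

```text
time_s: 4.05
eef_pos: [0.5889, -0.029, 0.0893]
ee_rot: [0.819, 0.574, -0.0, -0.0]
force: [-1.8, 0.1, 4.5]
grip_width: -0.002
```

Call:
play_rows:
  translation:
    - [0,0,0.1]
    - [0,0,0.2]
    - [0,0,0.3]
    - [0,0,0.4]
    - [0,0,0.5]
    - [0,0,0.6]
    - [0,0,0.6]
  dr:
    - [0,0,0]
    - [0,0,0]
    - [0,0,0]
    - [0,0,0]
    - [0,0,0]
    - [0,0,0]
    - [0,0,0]
  claw: [1,1,1,1,1,1,1]

```text
time_s: 4.75
eef_pos: [0.589, -0.0291, 0.0835]
ee_rot: [0.819, 0.574, -0.0, 0.0]
force: [-4.0, 0.3, 8.4]
grip_width: 0.001
```

Call:
play_rows:
  translation:
    - [0,0,0.05]
    - [0,0,0.1]
    - [0,0,0.1]
  dr:
    - [0,0,0]
    - [0,0,0]
    - [0,0,0]
  claw: [1,1,1]

```text
time_s: 5.05
eef_pos: [0.589, -0.029, 0.0828]
ee_rot: [0.819, 0.574, 0.0, 0.0]
force: [-3.1, 0.1, 9.5]
grip_width: -0.002
```

Call:
play_rows:
  translation:
    - [0,0,0.04]
    - [0,0,0.04]
    - [0,0,0.04]
  dr:
    - [0,0,0]
    - [0,0,0]
    - [0,0,0]
  claw: [1,1,1]

```text
time_s: 5.35
eef_pos: [0.589, -0.029, 0.0826]
ee_rot: [0.819, 0.574, 0.0, 0.0]
force: [-5.1, 0.2, 10.7]
grip_width: 0.004
```

Call:
play_rows:
  translation:
    - [0,0,-1]
    - [0,0,-3]
    - [0,0,-5]
    - [0,0,-7]
    - [0,0,-7]
    - [0,0,-7]
  dr:
    - [0,0,0]
    - [0,0,0]
    - [0,0,0]
    - [0,0,0]
    - [0,0,0]
    - [0,0,0]
  claw: [1,1,1,1,1,1]

```text
time_s: 5.95
eef_pos: [0.5894, -0.0291, 0.1518]
ee_rot: [0.819, 0.574, 0.0, 0.0]
force: [0.6, -0.8, -0.2]
grip_width: -0.002
```

```bash
python3 - <<'E'
from h import *
import pickle
s=arm.sense(); print(s["time_s"],s["eef_pos"],s["force"])
c=viewer.camera("side"); a=cv2.resize(c["color"][190:310,180:340],None,fx=4,fy=4,interpolation=cv2.INTER_CUBIC)
cv2.imwrite("pics/s3.png",a)
E
```

```text
5.95 [ 0.5894231  -0.02910419  0.15184935] [ 0.63205445 -0.8434301  -0.21795962]
```

View pics/s3.png

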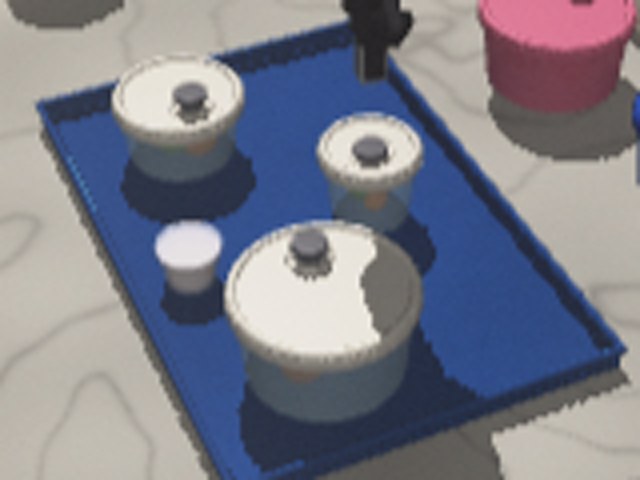

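The small plug now sits low and flush in the side crop at (372,150), and its container has not moved. Next I'll go over the medium plug and check the small plug's height with depth.

Call:
play_rows:
  translation:
    - [10.95,-11.9,0]
    - [10.95,-11.9,0]
    - [10.95,-11.9,0]
    - [10.95,-11.9,0]
    - [10.95,-11.9,0]
    - [10.95,-11.9,3]
    - [10.95,-11.9,5]
    - [10.95,-11.9,5]
    - [10.95,-11.9,5]
  dr:
    - [0,0,0]
    - [0,0,0]
    - [0,0,0]
    - [0,0,0]
    - [0,0,0]
    - [0,0,0]
    - [0,0,0]
    - [0,0,0]
    - [0,0,0]
  claw: [1,1,1,1,1,1,1,1,1]

```text
time_s: 6.9
eef_pos: [0.5151, 0.1133, 0.1016]
ee_rot: [0.82, 0.573, -0.001, -0.0]
force: [0.6, -0.9, 1.0]
grip_width: -0.003
```

```bash
cat > chk.py <<'E'
from h import *
import pickle,sys
s=arm.sense(); print(s["time_s"],s["eef_pos"],s["force"])
for cam in ("top","side"):
    c=viewer.camera(cam); W=wfc(c); a=pickle.load(open(cam+".pkl","rb"))
    vv,uu=np.mgrid[0:420,0:560]; uv=np.c_[uu.ravel(),vv.ravel()]
    def pts(x):
        o,r=ray(x,uv,W); return (o+r*x["depth"].ravel()[:,None])
    A=pts(a);B=pts(c)
    for n,p,z in(("s",(.5892,-.0285),.068),("m",(.515,.115),.06),("l",(.48,-.102),.076)):
        out=[]
        for X in(A,B):
            d=np.hypot(X[:,0]-p[0],X[:,1]-p[1]); k=(d<.009)&(X[:,2]<.12)&(X[:,2]>z)
            out.append((k.sum(),np.median(X[k,2]).round(4)))
        print(cam,n,out)
    cv2.imwrite(f"pics/{sys.argv[1]}_{cam}.png",cv2.resize(c["color"][190:320,180:380],None,fx=4,fy=4,interpolation=cv2.INTER_CUBIC))
E
python3 chk.py k1
```

```text
6.9 [0.5150709  0.11334809 0.10159387] [ 0.59213698 -0.92554648  1.03985538]
top s [(np.int64(35), np.float64(0.0848)), (np.int64(37), np.float64(0.0765))]
top m [(np.int64(37), np.float64(0.0762)), (np.int64(0), np.float64(nan))]
top l [(np.int64(40), np.float64(0.0926)), (np.int64(38), np.float64(0.0925))]
side s [(np.int64(24), np.float64(0.0859)), (np.int64(15), np.float64(0.0793))]
side m [(np.int64(27), np.float64(0.0752)), (np.int64(28), np.float64(0.0784))]
side l [(np.int64(24), np.float64(0.0936)), (np.int64(27), np.float64(0.0936))]
  return _methods._mean(a, axis=axis, dtype=dtype,
  ret = ret.dtype.type(ret / rcount)
```

View pics/k1_side.png

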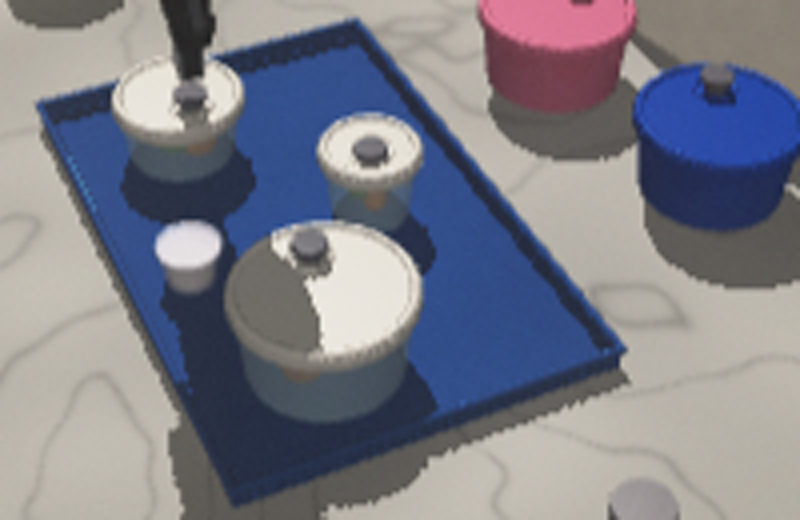

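The small plug is down 8.3 mm by depth (0.0848 to 0.0765), so it is closed. The tip is above the medium plug, so I'll press it now.

Call:
play_rows:
  translation:
    - [0.1,0,0.4]
    - [0.1,0,0.8]
    - [0.1,0,1.1]
    - [0.1,0,1.4]
    - [0.1,0,1.5]
    - [0.1,0,1.6]
    - [0.1,0,1.7]
    - [0.1,0,1.8]
    - [0.1,0,1.9]
    - [0.1,0,2.0]
    - [0.1,0,2.1]
    - [0.1,0,2.2]
    - [0.1,0,2.2]
  dr:
    - [0,0,0]
    - [0,0,0]
    - [0,0,0]
    - [0,0,0]
    - [0,0,0]
    - [0,0,0]
    - [0,0,0]
    - [0,0,0]
    - [0,0,0]
    - [0,0,0]
    - [0,0,0]
    - [0,0,0]
    - [0,0,0]
  claw: [1,1,1,1,1,1,1,1,1,1,1,1,1]

```text
time_s: 8.3
eef_pos: [0.515, 0.1155, 0.0798]
ee_rot: [0.819, 0.574, 0.0, -0.0]
force: [-0.2, -0.4, 3.6]
grip_width: 0.0
```

Call:
play_rows:
  translation:
    - [0,0,0.1]
    - [0,0,0.2]
    - [0,0,0.3]
    - [0,0,0.4]
    - [0,0,0.45]
    - [0,0,0.45]
    - [0,0,0.45]
  dr:
    - [0,0,0]
    - [0,0,0]
    - [0,0,0]
    - [0,0,0]
    - [0,0,0]
    - [0,0,0]
    - [0,0,0]
  claw: [1,1,1,1,1,1,1]

```text
time_s: 9.0
eef_pos: [0.515, 0.1155, 0.0756]
ee_rot: [0.819, 0.574, 0.0, 0.0]
force: [-3.1, 0.1, 6.9]
grip_width: 0.007
```

Call:
play_rows:
  translation:
    - [0,0,0.05]
    - [0,0,0.1]
    - [0,0,0.13]
    - [0,0,0.13]
  dr:
    - [0,0,0]
    - [0,0,0]
    - [0,0,0]
    - [0,0,0]
  claw: [1,1,1,1]

```text
time_s: 9.4
eef_pos: [0.515, 0.1155, 0.0746]
ee_rot: [0.819, 0.574, 0.0, 0.0]
force: [-3.0, -0.2, 8.9]
grip_width: -0.0
```

Call:
play_rows:
  translation:
    - [0,0,0.04]
    - [0,0,0.04]
    - [0,0,-3]
    - [0,0,-8]
    - [-21.7,4.15,-8]
    - [-21.7,4.15,-8]
    - [-21.7,4.15,-8]
    - [-21.7,4.15,-8]
    - [-21.7,4.15,-8]
    - [-21.7,4.15,-8]
    - [-21.7,4.15,-6]
    - [-21.7,4.15,-4.5]
    - [-21.7,4.15,-4.5]
    - [-21.7,4.15,-4.5]
  dr:
    - [0,0,0]
    - [0,0,0]
    - [0,0,0]
    - [0,0,0]
    - [0,0,0]
    - [0,0,0]
    - [0,0,0]
    - [0,0,0]
    - [0,0,0]
    - [0,0,0]
    - [0,0,0]
    - [0,0,0]
    - [0,0,0]
    - [0,0,0]
  claw: [1,1,1,1,1,1,1,1,1,1,1,1,1,1]

```text
time_s: 10.8
eef_pos: [0.4797, -0.1018, 0.1189]
ee_rot: [0.819, 0.574, -0.0, -0.0]
force: [0.1, -0.0, -0.2]
grip_width: 0.004
```

```bash
python3 chk.py k2 2>/dev/null
```

```text
10.8 [ 0.47974247 -0.10182428  0.11894337] [ 0.09731151 -0.02792691 -0.2340923 ]
top s [(np.int64(35), np.float64(0.0848)), (np.int64(36), np.float64(0.0767))]
top m [(np.int64(37), np.float64(0.0762)), (np.int64(36), np.float64(0.0697))]
top l [(np.int64(40), np.float64(0.0926)), (np.int64(0), np.float64(nan))]
side s [(np.int64(24), np.float64(0.0859)), (np.int64(15), np.float64(0.0795))]
side m [(np.int64(27), np.float64(0.0752)), (np.int64(12), np.float64(0.0721))]
side l [(np.int64(24), np.float64(0.0936)), (np.int64(23), np.float64(0.0948))]
```

View pics/k2_side.png

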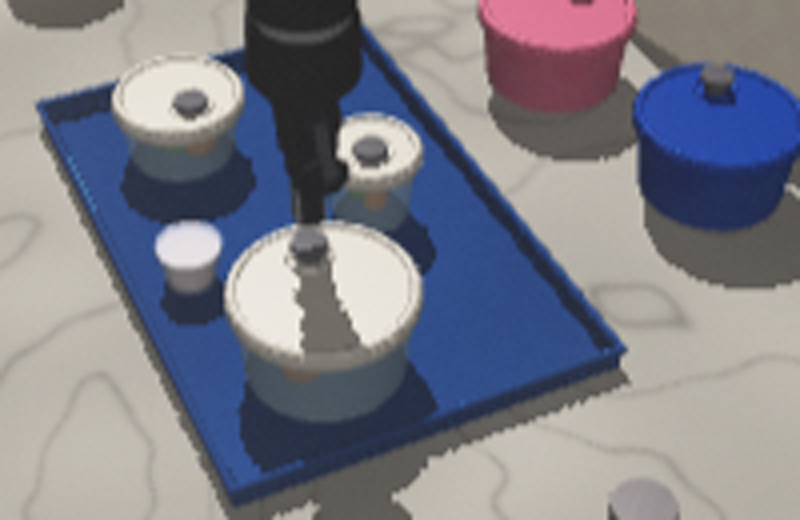

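```bash
python3 - <<'E'
from h import *
import pickle
for cam in("top","side"):
  a=pickle.load(open(cam+".pkl","rb")); W=wfc(a); cs=[a]+[viewer.camera(cam) for _ in range(2)]
  vv,uu=np.mgrid[0:420,0:560]; uv=np.c_[uu.ravel(),vv.ravel()]; o,r=ray(a,uv,W)
  for n,p,c0,R0 in(("s",(.5892,-.0285),(.590,-.021),.036),("m",(.515,.115),(.5125,.134),.05)):
    for x in cs:
        X=o+r*x["depth"].ravel()[:,None]
        d=np.hypot(X[:,0]-p[0],X[:,1]-p[1]); k=(d<.008)&(X[:,2]<.12)&(X[:,2]>.05)
        l=(d>.022)&(np.hypot(X[:,0]-c0[0],X[:,1]-c0[1])<R0)&(X[:,2]<.09)&(X[:,2]>.05)
        print(cam,n,k.sum(),l.sum(),X[k,2].mean().round(4),np.median(X[l,2]).round(4),"h",(np.median(X[k,2])-np.median(X[l,2])).round(4))
E
```

```text
top s 28 356 0.0849 0.0694 h 0.0153
top s 30 357 0.0772 0.0698 h 0.0073
top s 29 357 0.0766 0.0695 h 0.007
top m 29 913 0.0757 0.0614 h 0.0141
top m 30 907 0.0693 0.0614 h 0.0078
top m 29 910 0.0686 0.0615 h 0.0076
side s 19 165 0.0821 0.0715 h 0.0141
side s 15 126 0.0789 0.0713 h 0.0075
side s 12 123 0.0792 0.0711 h 0.0083
side m 20 363 0.0743 0.0635 h 0.0132
side m 13 368 0.0714 0.0635 h 0.0083
side m 16 366 0.0703 0.0639 h 0.0071
```

Both plugs now stand 7–8 mm above their lids, which is fully down. Next I'll press the large one.

Call:
play_rows:
  translation:
    - [0,0,0.5]
    - [0,0,0.9]
    - [0,0,1.3]
    - [0,0,1.5]
    - [0,0,1.6]
    - [0,0,1.7]
    - [0,0,1.8]
    - [0,0,1.9]
    - [0,0,2.0]
    - [0,0,2.1]
    - [0,0,2.2]
    - [0,0,2.3]
    - [0,0,2.3]
  dr:
    - [0,0,0]
    - [0,0,0]
    - [0,0,0]
    - [0,0,0]
    - [0,0,0]
    - [0,0,0]
    - [0,0,0]
    - [0,0,0]
    - [0,0,0]
    - [0,0,0]
    - [0,0,0]
    - [0,0,0]
    - [0,0,0]
  claw: [1,1,1,1,1,1,1,1,1,1,1,1,1]

```text
time_s: 12.4
eef_pos: [0.4799, -0.1027, 0.0961]
ee_rot: [0.819, 0.574, 0.0, 0.0]
force: [-1.0, -1.3, 4.5]
grip_width: -0.002
```

Call:
play_rows:
  translation:
    - [0,0,0.1]
    - [0,0,0.2]
    - [0,0,0.3]
    - [0,0,0.4]
    - [0,0,0.45]
    - [0,0,0.45]
    - [0,0,0.45]
  dr:
    - [0,0,0]
    - [0,0,0]
    - [0,0,0]
    - [0,0,0]
    - [0,0,0]
    - [0,0,0]
    - [0,0,0]
  claw: [1,1,1,1,1,1,1]

```text
time_s: 13.1
eef_pos: [0.4799, -0.1027, 0.0918]
ee_rot: [0.819, 0.574, 0.0, 0.0]
force: [-1.4, 0.4, 5.7]
grip_width: -0.003
```

Call:
play_rows:
  translation:
    - [0,0,0.05]
    - [0,0,0.1]
    - [0,0,0.15]
    - [0,0,0.15]
  dr:
    - [0,0,0]
    - [0,0,0]
    - [0,0,0]
    - [0,0,0]
  claw: [1,1,1,1]

```text
time_s: 13.5
eef_pos: [0.48, -0.1027, 0.0906]
ee_rot: [0.819, 0.574, 0.0, 0.0]
force: [-2.6, 1.0, 10.0]
grip_width: 0.001
```

Call:
play_rows:
  translation:
    - [0,0,0.03]
    - [0,0,-3]
    - [0,0,-8]
    - [0,0,-13]
    - [-10,-10,-16]
    - [-10,-10,-16]
    - [-10,-10,-16]
    - [-10,-10,-16]
    - [-10,-10,-16]
    - [-10,-10,-16]
  dr:
    - [0,0,0]
    - [0,0,0]
    - [0,0,0]
    - [0,0,0]
    - [0,0,0]
    - [0,0,0]
    - [0,0,0]
    - [0,0,0]
    - [0,0,0]
    - [0,0,0]
  claw: [1,1,1,1,1,1,1,1,1,1]

```text
time_s: 14.5
eef_pos: [0.3523, -0.1623, 0.2498]
ee_rot: [0.819, 0.574, 0.0, 0.0]
force: [1.1, -0.0, 0.2]
grip_width: 0.0
```

```bash
python3 chk.py k3 2>/dev/null
```

```text
14.5 [ 0.35229717 -0.16234542  0.24979849] [ 1.12112795 -0.03354854  0.2477851 ]
top s [(np.int64(35), np.float64(0.0848)), (np.int64(37), np.float64(0.0776))]
top m [(np.int64(37), np.float64(0.0762)), (np.int64(38), np.float64(0.0688))]
top l [(np.int64(40), np.float64(0.0926)), (np.int64(36), np.float64(0.0849))]
side s [(np.int64(24), np.float64(0.0859)), (np.int64(17), np.float64(0.08))]
side m [(np.int64(27), np.float64(0.0752)), (np.int64(0), np.float64(nan))]
side l [(np.int64(24), np.float64(0.0936)), (np.int64(23), np.float64(0.0871))]
```

View pics/k3_side.png

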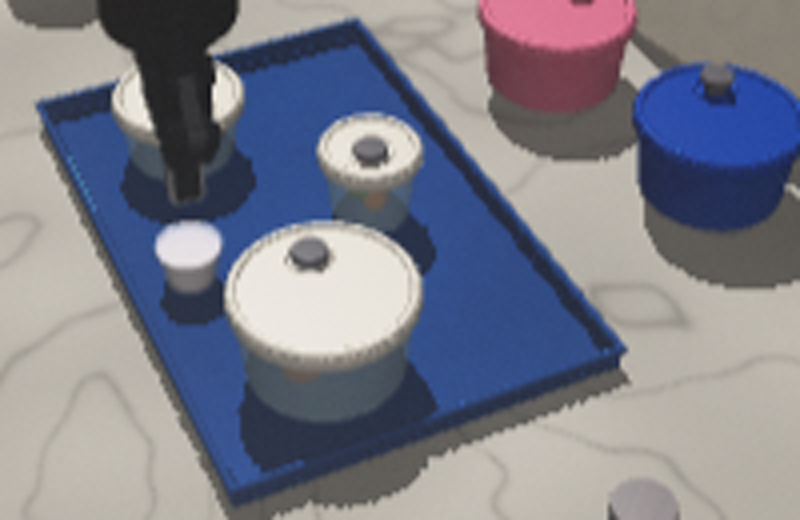

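View pics/k3_top.png

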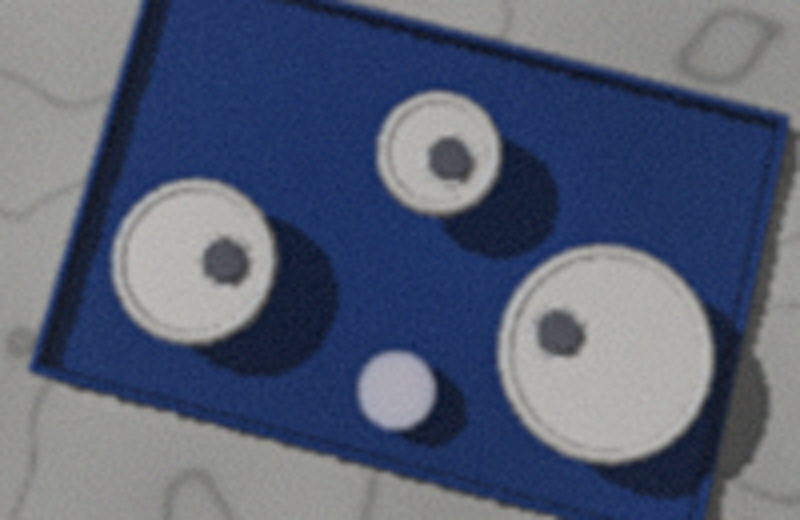

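```bash
python3 - <<'E'
from h import *
import pickle
for cam in("top","side"):
  a=pickle.load(open(cam+".pkl","rb")); W=wfc(a); cs=[viewer.camera(cam) for _ in range(4)]
  vv,uu=np.mgrid[0:420,0:560]; uv=np.c_[uu.ravel(),vv.ravel()]; o,r=ray(a,uv,W)
  for n,p in(("s",(.5892,-.0285)),("m",(.515,.115)),("l",(.48,-.1025))):
    for lab,L in(("before",[a]),("now",cs)):
      X=np.vstack([o+r*x["depth"].ravel()[:,None] for x in L])
      d=np.hypot(X[:,0]-p[0],X[:,1]-p[1]); z=(X[:,2]<.12)&(X[:,2]>.05); k=(d<.008)&z
      l=(d>.021)&(d<.03)&z
      print(cam,n,lab,k.sum(),X[k,2].mean().round(4),"h",(np.median(X[k,2])-np.median(X[l,2])).round(4))
E
```

```text
top s before 28 0.0849 h 0.0156
top s now 112 0.077 h 0.0075
top m before 29 0.0757 h 0.014
top m now 118 0.0689 h 0.0076
top l before 32 0.0926 h 0.0152
top l now 123 0.0853 h 0.0079
side s before 19 0.0821 h 0.0143
side s now 54 0.0792 h 0.0082
side m before 20 0.0743 h 0.0132
side m now 0 nan h nan
side l before 18 0.0934 h 0.0148
side l now 64 0.087 h 0.0075<stdin>:11: RuntimeWarning: Mean of empty slice.
  ret = ret.dtype.type(ret / rcount)
  return _methods._mean(a, axis=axis, dtype=dtype,
```

All three plugs stand about 8 mm above their lids, so they are fully down. The arm is clear, so I'll hand in.

```bash
python3 -c "
from station import close_job
print(close_job())"
```

```text
the job is handed in; nothing more can be done
None
```

I pressed the three vent plugs with the shut fingertips in the order narrowest, middle, widest, then lifted the arm clear and handed the job in at about 15 s. The last force readings while pressing were about 9–11 N.

**Plug heights:** in the last top-view depth check the plugs stood 7.5, 7.6 and 7.9 mm above their lids. Fully down is 8 mm, and they started at 14–15.6 mm. The side view agreed for the small and large plugs (8.2 and 7.5 mm). The arm hid the medium plug in that last side view, but an earlier one gave 7–8 mm.

**Containers and other items:** the containers and sauce cup looked unmoved and upright in the pictures. I did not measure their shift in numbers. I did not look at the bowl again after the start, and the jar only showed at the edge of the side pictures. The arm worked only over the tray, well away from both.

**Disagreements:** depth heights differed by 1–2 mm between cameras, so I judged closure from plug height relative to the lid. A sideways force of 3–5 N showed on the wrist during the small and medium presses, with no visible movement of the containers.

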